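# Tip a linocut block out of its foam and register it for printing

### The job

The linocut block is stored face down in the tight foam cutout of the tray. Lift the edge at the finger notch so that the block tilts up on its opposite edge in the cutout, and turn it over that edge so it lies carved face up, then slide it along the bed until its edge is flush and square against the metal stop bar, about mid-way along the bar. Do not lift the block clear of the tray, and leave the ink tin, the wooden baren and the cork sanding block where they are.

Things in the scene. Friction and masses are not known exactly. Their poses are not given: they have to be found in the camera images.
- tray: Fixed plywood tray 318 x 184 mm lying on the table; origin on the table. Its x axis is the turning direction, along the tray: dark firm foam at -x (x -172 to 5 mm), bare wooden bed at +x (x 5 to 140); foam and bed tops both level at z 45 mm. z up. Other entries give places in this frame, in mm.
- cutout (a point): Middle of the cutout's floor (tray x -58, y 0, z 29 mm), axes as the tray's. Cutout: tray x -105 to -11, y -56.5 to 56.5, 16 mm deep, vertical walls; the foam is firm and does not give.
- notch (a point): Tray x -130, y 0, z 45 mm: level with the foam top over the open part of the finger notch; axes as the tray's. Notch: tray x -160 to -85, y -28 to 28, its floor at z 8; it joins the cutout's -x side and runs about 18 mm in under the stored block.
- stop_face (a point): Foot of the face of the aluminium stop bar, mid-length (tray x 115, y 0, z 45 mm), axes as the tray's. The bar stands on the bed, tray y -75 to 75, 20 mm thick, 12 mm high; the face looks to the tray's -x.
- block_center (a point): Centre of the loose linocut block, 0.11 to 0.21 kg: wooden backing 90 (x) x 110 (y) x 12 mm with a brownish lino slab 70 x 90 x 8 mm (raised border, leaf pattern) centred on one side; the backing overhangs it by 10 mm all round. z points out of the plain back: up at the start, down when carved face up. x starts along the tray's x.
- block_far_edge (a point): Middle of the block's edge at its own +x end, 45 mm from its centre: the edge away from the notch, on which it turns. Axes as the block's. At the start the block lies in the cutout with about 2 mm of play each end and 1.5 mm each side, its back 4 mm proud of the foam, the underside of its overhang at tray z 37 mm.
- ink_tin: Bystander: upright tin, 68 mm diameter, 65 mm high, origin under its centre, on the table beside the tray, away from the robot.
- baren: Bystander: dark wooden disc 90 mm diameter with a knob on top, 42 mm high, origin under its centre, on the table beside the tray, away from the robot.
- sanding_block: Bystander: cork block 35 x 70 x 30 mm, origin under its centre, on the table between tray and robot.
Things that resemble listed ones, but are neither listed nor needed, are in the scene too. What is meant by the part that bears block_center is not green, and is the smaller of those in its own colour.

How it is judged:
On the way, in this order (a step that is already met when the one before it is completed fails the run):
1. the block is tilted up by 35 to 80 degrees on its far edge, which is still in the cutout (angle between block_center's own z axis and vertical between 0.61 and 1.4 rad and z of block_far_edge in the frame of tray below 0.055 m and x of block_far_edge in the frame of tray below 0 m), for 0.1 s.
2. the block lies turned over, carved face up, flat on the foam strip or bed (angle between block_center's own z axis and vertical above 3.05 rad and z of block_center in the frame of tray below 0.06 m and linear speed of block below 0.03 m/s), for 0.2 s.
At the end, for the whole second after the job is handed in: The block lies still and flat on the bed, carved face up (within 5 degrees), its edge against the stop bar (gap under 4 mm) and square to it (within 0.05 rad), not more than 25 mm off the bar's middle sideways; nothing is touched by the robot (angle between block_center's own z axis and vertical above 3.05 rad and x of block_center in the frame of stop_face between -0.049 and -0.041 m and y of block_center in the frame of tray between -0.025 and 0.025 m and z of block_center in the frame of tray between 0.05 and 0.06 m and angle between the x axis of block_center and the x axis of tray, either way round below 0.05 rad and linear speed of block below 0.01 m/s and angular speed of block below 0.1 rad/s).
It fails at once if the block is lifted clear of the tray (centre more than 75 mm above the foam) instead of being turned on its edge (z of block_center in the frame of tray above 0.12 m).
It fails at once if the ink tin is pushed more than 20 mm or knocked over (distance of ink_tin from where it was at the start of the episode above 0.02 m or angle between ink_tin's own z axis and vertical above 0.5 rad).
It fails at once if the baren is pushed more than 20 mm or knocked over (distance of baren from where it was at the start of the episode above 0.02 m or angle between baren's own z axis and vertical above 0.5 rad).
It fails at once if the sanding block is pushed more than 20 mm or knocked over (distance of sanding_block from where it was at the start of the episode above 0.02 m or angle between sanding_block's own z axis and vertical above 0.5 rad).
It also fails if it takes over 48 s, if anything falls off the work surface, if the arm or the gripper's body presses on something with over 40 N, if the wrist force passes 120 N, or if a joint passes its speed limit or range.

### The arm

A 7-joint arm with a two-finger parallel gripper is mounted at the origin on the work surface. World frame = base frame: x ahead of the robot, y to its left, z up, the work surface at z = 0. Lengths are in m, angles in rad, forces in N, time in s.
With the tool pointing down it reaches from about 0.425 to 0.825 m from the base axis. Payload 3.6 kg.
Tool frame: the origin (TCP) lies at the very end of the fingers, on their centre line; the grasp point (between the pads) lies 19 mm behind it; z points along the fingers, y is the direction in which the jaws open and shut (so a half turn about z gives the same grasp; the last joint's range is limited). The gripper opens to 85 mm and grips with 20 to 120 N. Pads are 22 mm wide; open, the fingers measure 114 mm over their backs; the gripper's body (76 mm by 85 mm) begins 54 mm behind the grasp point. The pads swing forward as they close: fully open they stand 13 mm farther back than shut.
Start: joints at [-1.282, 0.615, -0.013, 1.423, 0.008, 1.103, -0.04], TCP at [0.202, 0.618, 0.231] pointing down, gripper open.
Joint ranges: [-3.12, 3.12], [-0.3, 2.06], [-1.34, 1.32], [0.26, 2.42], [-1.36, 4.5], [0.01, 1.98], [-2.84, 2.84]. Speed limits (rad/s): [2.79, 2.79, 3.14, 3.14, 3.14, 3.14, 3.14].

### API

Orientations are given as a 3x3 rotation matrix whose columns are the frame's x, y, z axes.
In Python, from station import sense, get_image, sign_off, trace, landmark_of gives the robot as it stands. The module is installed in compiled form; this text tells all that it offers.
- The arm moves only by the tool step_arm, never from a script. Its argument "plan" is a list of rows, each an object with "xyz": the shift along the tool's x, y, z in cm, a list of three; "spin": the turn about the tool's z in degrees; "hand": the gripper's target within -1 to 1 (fully open at 1, half-way at 0, shut at -1). A call has 1 to 10 rows; each row shifts and turns the commanded pose from where the row before left it, along the tool's axes as they then stand; what a row does not reach is not made up. A row lasts 1/10 s, in which the tool goes at most 50 mm and 8.59 degrees, less where a joint would pass 70% of its speed; a pose out of reach is approached as far as the arm can. A call is refused whole if a number of a shift passes 5 or a number of a turn 8.59, either way. A call with a gripper value outside its range is refused whole. The fingers move at their own pace and stop on an object; "grip_force" is the grip in N (left out, the last holds). Time passes only in rows, so rows that do not move let the fingers close. It gives the time, the measured TCP pose, the force and the opening at its end, in the units of the state.
- sense(): the state, without advancing time (a new reading comes with each control period).
- get_image(name): name is "side" or "top"; returns a dict with "color" (480x640x3 uint8, red, green, blue), "vertical_fov" (degrees; the focal length in pixels is half the picture's height over the tangent of half this angle, whatever the lens; pixels are square), "cx", "cy" (the principal point, pixels), "R" (3x3) and "t" (3): a world point X has camera coordinates R X + t. Camera axes: x right, y down, z forward; pixel columns grow to the right and rows downward; lengths in m; the calibration is good to about 2 mm. A picture is of the moment at which its call begins. There is no depth.
- sign_off(): hands the job in, once; it reports no verdict.
Trained networks look in a picture, given as the dict that the camera call returned (one of the last four; its "shot" number tells which), for a name from the list of things; names that differ only in an ending like _2 or _b are one class to them, and where a whole thing is asked for, a point or a joint stands for the part that bears it (a point fixed in the world has none). Each returns a list of dicts, best first, with "confidence" (0 to 1); they miss things now and then, are a little off and sometimes report something else, mostly with a low value. They report only what shows in the picture. A call takes as long as a camera call. They do not tell look-alikes from the thing itself.
- trace(picture, label): "region" (480x640 bool, what is visible of it) and "extent" ([centre column, centre row, width, height] in pixels, round what is visible of it).
- landmark_of(picture, label): "xy" ([column, row] in pixels: a listed point, or the origin of a listed thing).
The state is a dict: "time_s": time; "q": joint angles; "qvel": joint speeds; "tau": joint torques, N m; "position": TCP position; "eef_rot": TCP orientation; "wrist_force": force on the tool from outside, world axes, zero at the start; "ft_torque": the same for the moment, N m; "opening": opening from 0.0 (shut) to 1.0 (fully open).
Only numpy, scipy, OpenCV 4.12 (cv2) and the standard library are available. Lean on these libraries where they do the work, as an engineer would, in place of code of your own. Each camera call takes 0.05 s, during which the arm holds its last target. There are 200 camera calls.

## Working session

There is one attempt and no reset: what is moved stays moved. The work goes in short steps, Python scripts to look and compute and a tool call to move; the robot and the scene stay as the last step left them, time stands still between calls to the robot, and variables do not carry over. Pictures are saved under pics/ and viewed, about 8 in all and at most 12, crops included, and the job is handed in when it is done.

Besides the shell and the picture viewer there is one more tool, called after "Call:" as name([rows], argument=value, ...), one row to a line, values as JSON. step_arm: Moves the arm, as the interface text tells. Its arguments: {"type":"object","properties":{"plan":{"type":"array"},"grip_force":{"type":"number"}},"required":["plan"]}

```bash
mkdir -p pics; cat > h.py <<'E'
import numpy as np, cv2
from station import sense,get_image,sign_off,trace,landmark_of
def ray(im,p):
    f=240/np.tan(np.radians(im["vertical_fov"])/2)
    d=np.array([(p[0]-im["cx"])/f,(p[1]-im["cy"])/f,1]);R=np.array(im["R"]);t=np.array(im["t"])
    d=R.T@d;return -R.T@t,d/np.linalg.norm(d)
def tri(a,p,b,q):
    c1,d1=ray(a,p);c2,d2=ray(b,q)
    s=np.linalg.lstsq(np.c_[d1,-d2],c2-c1,rcond=None)[0]
    x,y=c1+s[0]*d1,c2+s[1]*d2;return (x+y)/2,np.linalg.norm(x-y)
def atz(im,p,z):
    c,d=ray(im,p);return c+d*(z-c[2])/d[2]
def proj(im,X):
    f=240/np.tan(np.radians(im["vertical_fov"])/2)
    c=np.array(im["R"])@np.array(X)+np.array(im["t"]);return np.array([im["cx"]+f*c[0]/c[2],im["cy"]+f*c[1]/c[2]])
def save(im,n): cv2.imwrite("pics/"+n+".png",im["color"][:,:,::-1])
E
python3 - <<'E'
from h import *
np.set_printoptions(precision=4,suppress=True)
a=get_image("side");b=get_image("top")
cv2.imwrite("pics/0s.png",a["color"][:,:,::-1]);save(b,"0t")
for im in(a,b):
  print(im["vertical_fov"],-np.array(im["R"]).T@np.array(im["t"]))
for n in ["tray","cutout","notch","stop_face","block_center","block_far_edge","ink_tin","baren","sanding_block"]:
  A=landmark_of(a,n);B=landmark_of(b,n)
  print(n,[(np.round(x["xy"],1).tolist(),round(x["confidence"],2)) for x in A],[(np.round(x["xy"],1).tolist(),round(x["confidence"],2)) for x in B])
  if A and B: print("   ",*tri(a,A[0]["xy"],b,B[0]["xy"]))
s=sense();print(s["position"],s["eef_rot"],s["time_s"],s["opening"])
E
```

```text
46.66989603384515 [0.4456 0.6073 0.8487]
51.770225846911785 [ 0.4641 -0.0846  1.1855]
tray [([311.5, 264.1], 0.86)] [([305.9, 237.5], 0.81), ([360.2, 245.4], 0.53)]
    [ 0.5416 -0.0833 -0.0106] 0.004941765045193625
cutout [] [([309.8, 236.6], 0.32)]
notch [([328.1, 202.0], 0.89)] [([357.0, 245.8], 0.71)]
    [ 0.5201 -0.2018  0.0476] 0.0020897709086975863
stop_face [([298.2, 293.2], 0.63)] [([256.2, 226.2], 0.95)]
    [0.5564 0.0312 0.0471] 0.005046905522476668
block_center [([375.7, 155.0], 0.91), ([322.1, 227.8], 0.82), ([327.5, 203.4], 0.69), ([435.2, 216.5], 0.63)] [([364.9, 341.3], 0.79), ([441.6, 289.3], 0.56), ([327.3, 238.6], 0.55), ([311.5, 239.0], 0.47)]
    [ 0.3776 -0.1985  0.1936] 0.11016198778501896
block_far_edge [([350.8, 147.0], 0.94), ([413.4, 214.7], 0.68), ([315.1, 248.1], 0.62)] [([309.6, 236.3], 0.76), ([449.8, 264.0], 0.68)]
    [ 0.4983 -0.0901  0.2857] 0.04918491736006132
ink_tin [([243.6, 231.6], 0.76)] [([331.2, 173.4], 0.77)]
    [ 0.6919 -0.1409  0.0091] 0.003908778810325418
baren [([214.5, 283.5], 0.77)] [([277.7, 159.8], 0.98), ([361.0, 245.5], 0.49)]
    [ 0.7239 -0.0111  0.0007] 0.0025753125575101402
sanding_block [([393.1, 257.0], 0.93)] [([309.6, 303.6], 0.76)]
    [ 0.3835 -0.0958  0.0126] 0.00292224877551159
[0.2018 0.6179 0.2313] [[-0.9506  0.3105 -0.    ]
 [ 0.3105  0.9506  0.    ]
 [ 0.      0.     -1.    ]] 1.0 0.9997493587551494
```

View pics/0t.png

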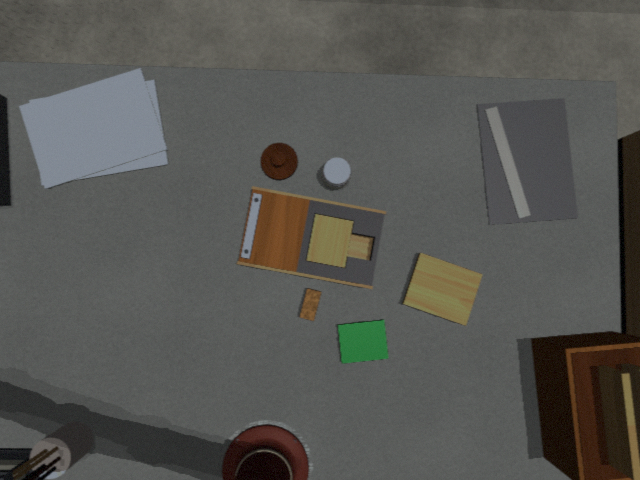

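View pics/0s.png

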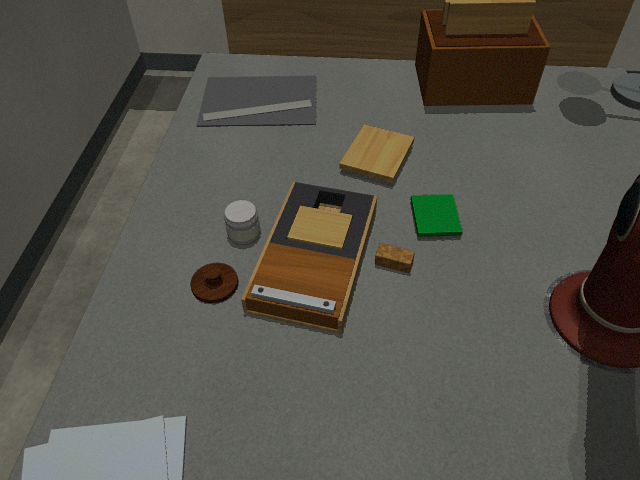

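The top view shows the tray at about (310,237), with the block in the cutout at (330,240), the notch at (361,246) and the stop bar at (252,226). The tin, baren and cork block are clear of it. The loose board at (442,289) and the green one are look-alikes. Next I'll fit the tray and block outlines in both views.

```bash
cat > fit.py <<'E'
from h import *
from scipy.optimize import minimize
def hullmask(im,P):
    S=8;pts=np.array([proj(im,p) for p in P]);h=cv2.convexHull(np.round(pts*S).astype(np.int32))
    m=np.zeros((480,640),np.uint8);cv2.fillPoly(m,[h],255,cv2.LINE_AA,shift=3);return m/255.
def corners(v,lx,ly,z0,z1):
    c,s=np.cos(v[2]),np.sin(v[2]);return [(v[0]+c*a-s*b,v[1]+s*a+c*b,z) for a in lx for b in ly for z in (z0,z1)]
def fit(ims,masks,v0,lx,ly,z0,z1):
    f=lambda u:sum(np.abs(hullmask(im,corners((u[0]*.01,u[1]*.01,u[2]*.05),lx,ly,z0,z1))-m).sum()/m.sum() for im,m in zip(ims,masks))
    u0=[v0[0]*100,v0[1]*100,v0[2]*20]
    r=minimize(f,u0,method="Nelder-Mead",options=dict(initial_simplex=[u0]+[[u0[i]+(i==j) for i in range(3)] for j in range(3)],xatol=1e-3,fatol=1e-5))
    return np.array([r.x[0]*.01,r.x[1]*.01,r.x[2]*.05]),r.fun
E
python3 - <<'E'
from fit import *
np.set_printoptions(precision=4,suppress=True)
a=get_image("side");b=get_image("top")
ms=[]
for im in(a,b):
    t=trace(im,"tray");print([(np.round(x["extent"]),round(x["confidence"],2)) for x in t])
    m=t[0]["region"].astype(np.uint8)
    c,_=cv2.findContours(m,0,2);k=np.zeros_like(m);cv2.fillPoly(k,[cv2.convexHull(max(c,key=cv2.contourArea))],1);ms.append(k)
for h in(.045,.048):
  for sel in ([0,1],[0],[1]):
    print(h,sel,fit([(a,b)[i] for i in sel],[ms[i] for i in sel],(.538,-.085,1.42),(-.175,.143),(-.092,.092),0,h))
bm=[]
for im in(a,b):
    for x in trace(im,"block_center"):print(np.round(x["extent"]),round(x["confidence"],2),x["region"].sum())
c,s=np.cos(1.42),np.sin(1.42)
v,_=fit([a,b],ms,(.538,-.085,1.42),(-.175,.143),(-.092,.092),0,.045)
c,s=np.cos(v[2]),np.sin(v[2])
for im,n in((a,"1s"),(b,"1t")):
    o=im["color"][:,:,::-1].copy()
    for lx,ly,z in (((-.175,.143),(-.092,.092),.045),((-.105,-.011),(-.0565,.0565),.045),((-.16,-.105),(-.028,.028),.045),((.115,.135),(-.075,.075),.057)):
        P=[(v[0]+c*A-s*B,v[1]+s*A+c*B,z) for A,B in((lx[0],ly[0]),(lx[1],ly[0]),(lx[1],ly[1]),(lx[0],ly[1]))]
        cv2.polylines(o,[np.round(np.array([proj(im,p) for p in P])*8).astype(np.int32)],True,(255,255,0),1,cv2.LINE_AA,3)
    q=proj(im,(v[0],v[1],.045)).astype(int);o=o[q[1]-90:q[1]+90,q[0]-100:q[0]+100]
    cv2.imwrite(f"pics/{n}.png",cv2.resize(o,None,fx=2,fy=2,interpolation=2))
i=[cv2.imread(f"pics/{n}.png") for n in("1s","1t")];cv2.imwrite("pics/1.png",np.hstack(i))
E
```

```text
[(array([311., 259., 135., 157.]), 0.58)]
[(array([312., 239., 150., 103.]), 0.66), (array([330., 239.,  51.,  58.]), 0.29)]
0.045 [0, 1] (array([ 0.5399, -0.0783,  1.4062]), np.float64(0.04579069515390963))
0.045 [0] (array([ 0.5405, -0.0762,  1.4141]), np.float64(0.015282788795039859))
0.045 [1] (array([ 0.5394, -0.0807,  1.4112]), np.float64(0.02497655990079545))
0.048 [0, 1] (array([ 0.5399, -0.0778,  1.4051]), np.float64(0.057802586188176755))
0.048 [0] (array([ 0.5402, -0.076 ,  1.4141]), np.float64(0.021331726087332612))
0.048 [1] (array([ 0.5394, -0.0815,  1.4105]), np.float64(0.02765522505163938))
[320. 227.  65.  46.] 0.88 2022
[377. 155.  72.  58.] 0.87 2782
[439. 214.  53.  41.] 0.86 1852
[362. 342.  44.  46.] 0.85 1842
[329. 239.  46.  56.] 0.67 1860
[443. 286.  81.  70.] 0.6 3682
[309. 238. 148. 101.] 0.17 8933
```

View pics/1.png

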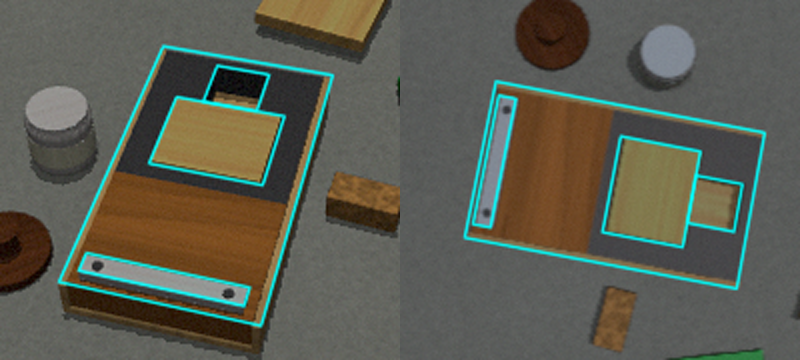

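The fit agrees with the picture to about 2 mm: tray at (0.540, -0.078), yaw 1.41. Next I'll plan the approach, and the path of the edge while the block tilts.

```bash
cat >> h.py <<'E'
TR=(0.540,-0.078,1.410)
def totray(p):
    c,s=np.cos(TR[2]),np.sin(TR[2]);d=np.array(p)[:2]-TR[:2];return np.array([c*d[0]+s*d[1],-s*d[0]+c*d[1],p[2]])*1000
def st():
    s=sense();R=np.array(s["eef_rot"]);c,q=np.cos(TR[2]),np.sin(TR[2])
    f=np.array(s["wrist_force"])
    print("t",round(s["time_s"],2),"tray mm",np.round(totray(s["position"]),1),"tool x yaw off deg",round(np.degrees(np.arctan2(R[1,0],R[0,0])-TR[2]),2),"F tray",np.round([c*f[0]+q*f[1],-q*f[0]+c*f[1],f[2]],2),"open",round(s["opening"],3),"q",np.round(s["q"],2))
E
python3 - <<'E'
from h import *
def sim(p,a,rows):
    for dx,dy,dz,sp,n in rows:
        for _ in range(n):
            x=np.array([np.cos(a),np.sin(a)]);y=np.array([np.sin(a),-np.cos(a)])
            y=-np.array([-np.sin(a),np.cos(a)])
            p=p+np.r_[(x*dx+y*dy)*.01,-dz*.01];a-=np.radians(sp)
    return p,a
s=sense();R=np.array(s["eef_rot"]);p=np.array(s["position"]);a=np.arctan2(R[1,0],R[0,0])
print(np.degrees(a),R[:2,1],-np.array([-np.sin(a),np.cos(a)]))
from scipy.optimize import fsolve
g=np.array([.519,-.208])
sol=fsolve(lambda u:sim(p,a,[(u[0],u[1],0,4.055,20)])[0][:2]-g,[-4.6,0]);print(sol)
for n in(5,10,15,20):
    P=sim(p,a,[(sol[0],sol[1],0,4.055,n)]);print(P[0],np.hypot(*P[0][:2]),np.degrees(P[1]))
# tilt path
poly=np.array([(0,0),(0,12),(-90,12),(-90,0),(-80,-8),(-10,-8)],float)
for th in range(0,96,8):
    t=np.radians(th);c,q=np.cos(t),np.sin(t)
    P=np.c_[poly[:,0]*c+poly[:,1]*q,-poly[:,0]*q+poly[:,1]*c]
    P[:,1]+=29-P[:,1].min()
    # max x at z<=45 over edges
    m=-1e9
    for i in range(6):
        for k in np.linspace(0,1,200):
            z=P[i]*(1-k)+P[(i+1)%6]*k
            if z[1]<=45.01:m=max(m,z[0])
    P[:,0]+=-11-m
    print(th,"near bottom corner",np.round(P[3],1),"near top",np.round(P[2],1),"far",np.round(P[0],1))
E
```

```text
161.90515746768745 [0.31059087 0.95054369] [0.31059087 0.95054369]
[-4.70226787 -1.0317038 ]
[0.38909745 0.46846721 0.23129411] 0.6089814027806089 141.63015746768744
[0.51297004 0.26348727 0.23129411] 0.5766834566703063 121.35515746768743
[0.55813657 0.02828272 0.23129411] 0.5588527001601055 101.08015746768741
[ 0.519      -0.208       0.23129411] 0.5591287865957181 80.80515746768741
0 near bottom corner [-101.   37.] near top [-101.   49.] far [-11.  37.]
8 near bottom corner [-101.5   48.1] near top [-99.8  59.9] far [-12.3  35.5]
16 near bottom corner [-100.7   58.7] near top [-97.4  70.3] far [-14.2  33.9]
24 near bottom corner [-98.1  68.8] near top [-93.2  79.8] far [-15.9  32.2]
32 near bottom corner [-93.7  78.2] near top [-87.3  88.4] far [-17.4  30.5]
40 near bottom corner [-87.7  86.9] near top [-79.9  96. ] far [-18.7  29. ]
48 near bottom corner [-80.1  95.9] near top [-71.2 103.9] far [-19.9  29. ]
56 near bottom corner [-71.3 103.6] near top [-61.3 110.3] far [-20.9  29. ]
64 near bottom corner [-61.2 109.9] near top [-50.5 115.2] far [-21.8  29. ]
72 near bottom corner [-50.2 114.6] near top [-38.8 118.3] far [-22.4  29. ]
80 near bottom corner [-38.4 117.6] near top [-26.6 119.7] far [-22.8  29. ]
88 near bottom corner [-26.1 118.9] near top [-14.1 119.4] far [-23.  29.]
```

Call:
step_arm([
  {"xyz":[-4.7,-1.03,0],"spin":4.055,"hand":-0.7},
  {"xyz":[-4.7,-1.03,0],"spin":4.055,"hand":-0.7},
  {"xyz":[-4.7,-1.03,0],"spin":4.055,"hand":-0.7},
  {"xyz":[-4.7,-1.03,0],"spin":4.055,"hand":-0.7},
  {"xyz":[-4.7,-1.03,0],"spin":4.055,"hand":-0.7},
  {"xyz":[-4.7,-1.03,0],"spin":4.055,"hand":-0.7},
  {"xyz":[-4.7,-1.03,0],"spin":4.055,"hand":-0.7},
  {"xyz":[-4.7,-1.03,0],"spin":4.055,"hand":-0.7},
  {"xyz":[-4.7,-1.03,0],"spin":4.055,"hand":-0.7},
  {"xyz":[-4.7,-1.03,0],"spin":4.055,"hand":-0.7},
], grip_force=20)

```text
time_s: 2.3
position: [0.514, 0.2622, 0.2315]
eef_rot: [[-0.518, 0.855, 0.001], [0.855, 0.518, 0.0], [-0.0, 0.001, -1.0]]
wrist_force: [1.1, 0.5, 0.1]
opening: 0.152
```

Call:
step_arm([
  {"xyz":[-4.7,-1.03,0],"spin":4.055,"hand":-0.7},
  {"xyz":[-4.7,-1.03,0],"spin":4.055,"hand":-0.7},
  {"xyz":[-4.7,-1.03,0],"spin":4.055,"hand":-0.7},
  {"xyz":[-4.7,-1.03,0],"spin":4.055,"hand":-0.7},
  {"xyz":[-4.7,-1.03,0],"spin":4.055,"hand":-0.7},
  {"xyz":[-4.7,-1.03,0],"spin":4.055,"hand":-0.7},
  {"xyz":[-4.7,-1.03,0],"spin":4.055,"hand":-0.7},
  {"xyz":[-4.7,-1.03,0],"spin":4.055,"hand":-0.7},
  {"xyz":[-4.7,-1.03,0],"spin":4.055,"hand":-0.7},
  {"xyz":[-4.7,-1.03,0],"spin":4.055,"hand":-0.7},
])

```text
time_s: 3.3
position: [0.519, -0.2093, 0.2316]
eef_rot: [[0.162, 0.987, 0.001], [0.987, -0.162, -0.0], [-0.0, 0.001, -1.0]]
wrist_force: [0.4, -0.3, 0.3]
opening: 0.152
```

Call:
step_arm([
  {"xyz":[0,0,3],"spin":0,"hand":-0.7},
  {"xyz":[0,0,3],"spin":0,"hand":-0.7},
  {"xyz":[0,0,3],"spin":0,"hand":-0.7},
  {"xyz":[0,0,3],"spin":0,"hand":-0.7},
  {"xyz":[0,0,2],"spin":0,"hand":-0.7},
  {"xyz":[0,0,0],"spin":0,"hand":-0.7},
  {"xyz":[0,0,0],"spin":0,"hand":-0.7},
])

```text
time_s: 4.0
position: [0.5194, -0.2077, 0.0917]
eef_rot: [[0.16, 0.987, 0.0], [0.987, -0.16, -0.0], [-0.0, 0.0, -1.0]]
wrist_force: [0.3, -0.1, 0.2]
opening: 0.147
```

```bash
python3 - <<'E'
from h import *
st();a=get_image("side");b=get_image("top");o=[]
for im in(a,b):
    q=proj(im,(.52,-.19,.05)).astype(int);o.append(cv2.resize(im["color"][q[1]-75:q[1]+75,q[0]-100:q[0]+100,::-1],None,fx=2,fy=2,interpolation=2))
cv2.imwrite("pics/2.png",np.hstack(o))
E
```

```text
t 4.0 tray mm [-131.3   -0.5   91.7] tool x yaw off deg 0.03 F tray [-0.08 -0.36  0.24] open 0.147 q [ 0.13  0.67  0.34  1.85 -0.34  0.68  0.5 ]
```

View pics/2.png

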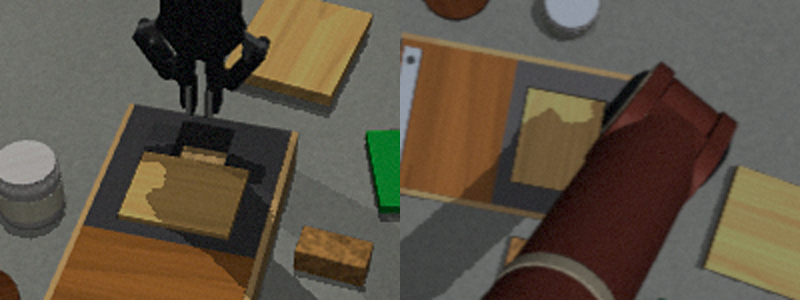

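The fingers hang right over the notch opening. I'll go down into it, then ease towards the block's edge.

Call:
step_arm([
  {"xyz":[0,0,2],"spin":0,"hand":-0.7},
  {"xyz":[0,0,2],"spin":0,"hand":-0.7},
  {"xyz":[0,0,2],"spin":0,"hand":-0.7},
  {"xyz":[0,0,1],"spin":0,"hand":-0.7},
  {"xyz":[0,0,0],"spin":0,"hand":-0.7},
  {"xyz":[0.7,0,0],"spin":0,"hand":-0.7},
  {"xyz":[0.5,0,0],"spin":0,"hand":-0.7},
  {"xyz":[0.3,0,0],"spin":0,"hand":-0.7},
  {"xyz":[0,0,0],"spin":0,"hand":-0.7},
])

```text
time_s: 5.0
position: [0.5222, -0.1919, 0.022]
eef_rot: [[0.158, 0.987, 0.001], [0.987, -0.158, -0.0], [0.0, 0.001, -1.0]]
wrist_force: [1.5, 0.6, -0.5]
opening: 0.147
```

Call:
step_arm([
  {"xyz":[0.3,0,0],"spin":0,"hand":-0.7},
  {"xyz":[0,0,0],"spin":0,"hand":-0.7},
])

```text
time_s: 5.2
position: [0.522, -0.1901, 0.0216]
eef_rot: [[0.16, 0.987, 0.0], [0.987, -0.16, -0.001], [-0.001, 0.001, -1.0]]
wrist_force: [-0.2, -1.4, -0.1]
opening: 0.154
```

Call:
step_arm([
  {"xyz":[0.2,0,0],"spin":0,"hand":-0.7},
  {"xyz":[0,0,0],"spin":0,"hand":-0.7},
])

```text
time_s: 5.4
position: [0.522, -0.1901, 0.0216]
eef_rot: [[0.161, 0.987, 0.001], [0.987, -0.161, -0.003], [-0.003, 0.001, -1.0]]
wrist_force: [-1.3, -3.8, 1.1]
opening: 0.151
```

```bash
python3 -c "
from h import *
st()"
```

```text
t 5.4 tray mm [-113.5   -0.2   21.6] tool x yaw off deg -0.08 F tray [-4.    0.64  1.14] open 0.151 q [ 0.13  0.78  0.28  1.9  -0.4   0.52  0.52]
```

Contact at tray x ≈ -113 with 4 N. I'll press a bit more and start lifting by friction.

Call:
step_arm([
  {"xyz":[0.2,0,0],"spin":0,"hand":-0.7},
  {"xyz":[0.1,0,0],"spin":0,"hand":-0.7},
  {"xyz":[0,0,-0.2],"spin":0,"hand":-0.7},
  {"xyz":[0,0,-0.3],"spin":0,"hand":-0.7},
  {"xyz":[0,0,-0.3],"spin":0,"hand":-0.7},
  {"xyz":[0,0,-0.3],"spin":0,"hand":-0.7},
  {"xyz":[0,0,-0.3],"spin":0,"hand":-0.7},
  {"xyz":[0,0,0],"spin":0,"hand":-0.7},
])

```text
time_s: 6.2
position: [0.5221, -0.1898, 0.0359]
eef_rot: [[0.163, 0.987, 0.001], [0.987, -0.163, -0.007], [-0.007, 0.002, -1.0]]
wrist_force: [-2.0, -9.1, -0.4]
opening: 0.15
```

```bash
python3 - <<'E'
from h import *
st();im=get_image("side")
q=proj(im,(.52,-.16,.06)).astype(int);cv2.imwrite("pics/3.png",cv2.resize(im["color"][q[1]-60:q[1]+60,q[0]-80:q[0]+80,::-1],None,fx=4,fy=4,interpolation=2))
E
```

```text
t 6.2 tray mm [-113.2   -0.2   35.9] tool x yaw off deg -0.19 F tray [-9.29  0.48 -0.38] open 0.15 q [ 0.12  0.75  0.3   1.89 -0.39  0.55  0.51]
```

View pics/3.png

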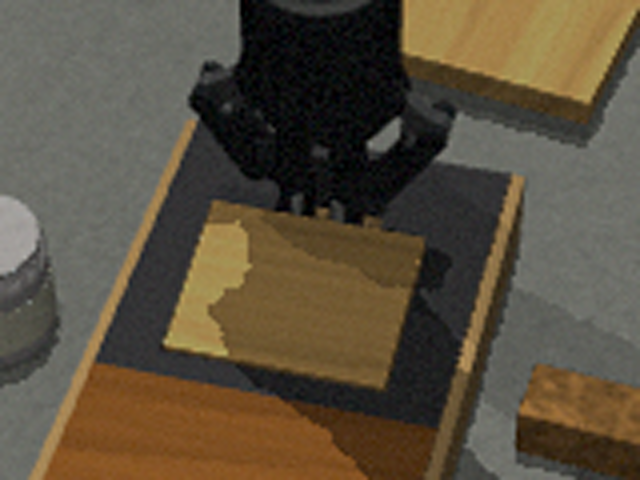

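```bash
cat >> h.py <<'E'
def toworld(p):
    c,s=np.cos(TR[2]),np.sin(TR[2]);x,y,z=np.array(p)/1000.;return (TR[0]+c*x-s*y,TR[1]+s*x+c*y,z)
E
python3 - <<'E'
from h import *
im=get_image("side");q=proj(im,(.52,-.16,.06)).astype(int)
for P in((-101,49),(-99.3,62)):
  for y in(55,-55): print(P,y,(proj(im,toworld((P[0],y,P[1])))-q+[80,60])*4)
E
```

```text
(-101, 49) 55 [425.45357048 250.08209655]
(-101, 49) -55 [214.108854   212.83191456]
(-99.3, 62) 55 [425.41360138 234.17208156]
(-99.3, 62) -55 [212.04265922 196.8564675 ]
```

The near corners show at about (425,238) and (213,202). That puts the edge about 9–10 mm up, so the friction lift works with slight slip. I'll press a little more and follow the arc.

Call:
step_arm([
  {"xyz":[0.2,0,0],"spin":0,"hand":-0.7},
  {"xyz":[0.1,0,-0.2],"spin":0,"hand":-0.7},
  {"xyz":[0,0,-0.3],"spin":0,"hand":-0.7},
  {"xyz":[0.03,0,-0.3],"spin":0,"hand":-0.7},
  {"xyz":[0.05,0,-0.3],"spin":0,"hand":-0.7},
  {"xyz":[0.07,0,-0.3],"spin":0,"hand":-0.7},
  {"xyz":[0.08,0,-0.3],"spin":0,"hand":-0.7},
  {"xyz":[0.1,0,-0.3],"spin":0,"hand":-0.7},
  {"xyz":[0.12,0,-0.3],"spin":0,"hand":-0.7},
  {"xyz":[0,0,0],"spin":0,"hand":-0.7},
])

```text
time_s: 7.3
position: [0.5231, -0.1845, 0.0597]
eef_rot: [[0.164, 0.986, 0.002], [0.986, -0.164, -0.01], [-0.009, 0.003, -1.0]]
wrist_force: [-3.0, -12.1, 3.3]
opening: 0.147
```

```bash
python3 - <<'E'
from h import *
st();im=get_image("side")
q=proj(im,(.52,-.16,.06)).astype(int);print(q);cv2.imwrite("pics/4.png",cv2.resize(im["color"][q[1]-60:q[1]+60,q[0]-80:q[0]+80,::-1],None,fx=4,fy=4,interpolation=2))
for P in((-97.4,70),(-93,80),(-87,88)):
  for y in(55,-55): print(P,y,(proj(im,toworld((P[0],y,P[1])))-q+[80,60])*4)
E
```

```text
t 7.3 tray mm [-107.8   -0.3   59.7] tool x yaw off deg -0.26 F tray [-12.38   1.     3.31] open 0.147 q [ 0.09  0.72  0.33  1.88 -0.37  0.59  0.48]
[326 212]
(-97.4, 70) 55 [425.00988972 225.42438811]
(-97.4, 70) -55 [210.27400728 188.03024623]
(-93, 80) 55 [423.58998266 217.18473937]
(-93, 80) -55 [206.88516595 179.59663943]
(-87, 88) 55 [421.30960945 214.00563164]
(-87, 88) -55 [202.70694453 176.1406716 ]
```

View pics/4.png

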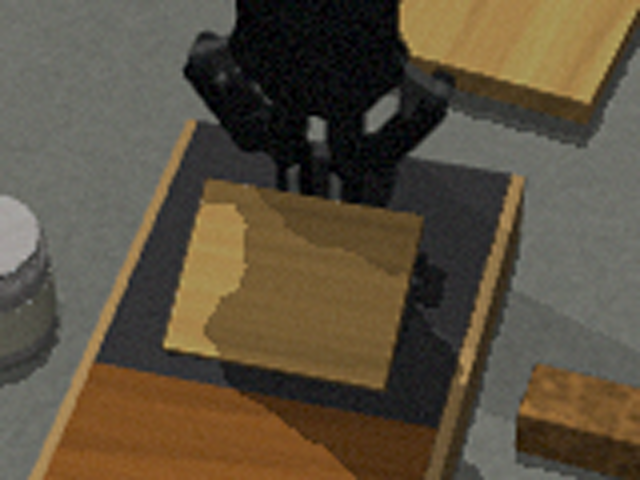

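The corners at (423,215) and (206,180) match a tilt of about 25°. I'll keep following the arc.

Call:
step_arm([
  {"xyz":[0.12,0,-0.34],"spin":0,"hand":-0.7},
  {"xyz":[0.15,0,-0.34],"spin":0,"hand":-0.7},
  {"xyz":[0.17,0,-0.34],"spin":0,"hand":-0.7},
  {"xyz":[0.2,0,-0.34],"spin":0,"hand":-0.7},
  {"xyz":[0.23,0,-0.34],"spin":0,"hand":-0.7},
  {"xyz":[0.25,0,-0.34],"spin":0,"hand":-0.7},
  {"xyz":[0.28,0,-0.34],"spin":0,"hand":-0.7},
  {"xyz":[0.3,0,-0.34],"spin":0,"hand":-0.7},
  {"xyz":[0.3,0,-0.32],"spin":0,"hand":-0.7},
  {"xyz":[0,0,0],"spin":0,"hand":-0.7},
])

```text
time_s: 8.35
position: [0.5276, -0.1568, 0.0891]
eef_rot: [[0.159, 0.987, 0.001], [0.987, -0.159, 0.001], [0.001, 0.001, -1.0]]
wrist_force: [-0.5, -2.1, 1.4]
opening: 0.148
```

```bash
python3 - <<'E'
from h import *
st();im=get_image("side")
q=proj(im,(.52,-.14,.07)).astype(int);print(q);cv2.imwrite("pics/5.png",cv2.resize(im["color"][q[1]-60:q[1]+60,q[0]-80:q[0]+80,::-1],None,fx=4,fy=4,interpolation=2))
for P in((-71,104),(-61,110),(-50.5,115),(-39,118)):
  for y in(55,-55): print(P,y,(proj(im,toworld((P[0],y,P[1])))-q+[80,60])*4)
E
```

```text
t 8.35 tray mm [-79.8  -0.4  89.1] tool x yaw off deg 0.08 F tray [-2.13  0.2   1.43] open 0.148 q [ 0.03  0.67  0.35  1.87 -0.35  0.66  0.43]
[325 216]
(-71, 104) 55 [418.75479436 197.26941742]
(-71, 104) -55 [195.75783748 158.63564714]
(-61, 110) 55 [414.32768072 202.85885652]
(-61, 110) -55 [189.13003274 163.72060741]
(-50.5, 115) 55 [409.5213313  210.83496628]
(-50.5, 115) -55 [182.17624737 171.15100168]
(-39, 118) 55 [404.04395196 223.54590865]
(-39, 118) -55 [174.70775281 183.24435643]
```

View pics/5.png

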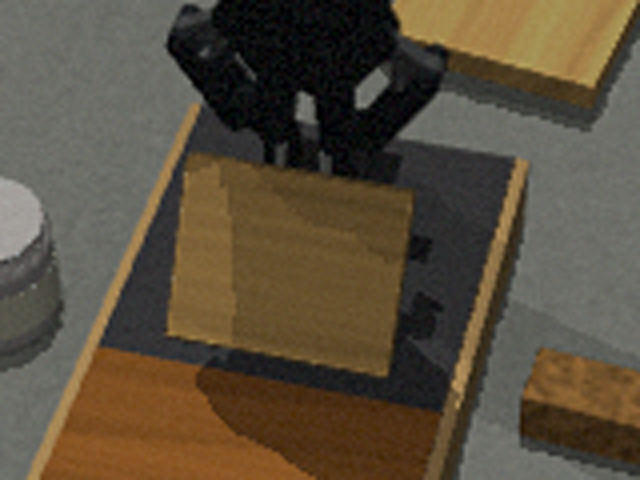

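```bash
python3 - <<'E'
from h import *
from scipy.optimize import least_squares
im=get_image("side");q=np.array([325,216])
for name,pp in(("near",((412,189),(188,155))),("far",((389,375),(168,335)))):
    px=[np.array(p)/4+q-[80,60] for p in pp]
    r=least_squares(lambda u:np.r_[proj(im,toworld((u[0],55+u[2],u[1])))-px[0],proj(im,toworld((u[0],-55+u[2],u[1])))-px[1]],[-60,90,0]);print(name,r.x,r.cost)
st()
E
```

```text
near [-71.0059453  107.14613283  -3.52891525] 0.33741453866284227
far [-11.83687648  41.3904518    0.3014967 ] 0.04841052688297196
t 8.45 tray mm [-79.7  -0.1  88.5] tool x yaw off deg 0.08 F tray [-1.67 -0.37  0.91] open 0.148 q [ 0.03  0.67  0.35  1.87 -0.35  0.66  0.43]
```

The tilt is about 48° with the far edge still in the cutout, so step 1 is met. I'll continue to upright.

Call:
step_arm([
  {"xyz":[0.3,0,-0.25],"spin":0,"hand":-0.7},
  {"xyz":[0.4,0,-0.3],"spin":0,"hand":-0.7},
  {"xyz":[0.4,0,-0.25],"spin":0,"hand":-0.7},
  {"xyz":[0.5,0,-0.25],"spin":0,"hand":-0.7},
  {"xyz":[0.5,0,-0.2],"spin":0,"hand":-0.7},
  {"xyz":[0.5,0,-0.2],"spin":0,"hand":-0.7},
  {"xyz":[0.5,0,-0.15],"spin":0,"hand":-0.7},
  {"xyz":[0.5,0,-0.1],"spin":0,"hand":-0.7},
  {"xyz":[0.4,0,-0.1],"spin":0,"hand":-0.7},
  {"xyz":[0,0,0],"spin":0,"hand":-0.7},
])

```text
time_s: 9.45
position: [0.5337, -0.117, 0.1067]
eef_rot: [[0.158, 0.987, -0.0], [0.987, -0.158, 0.001], [0.001, -0.0, -1.0]]
wrist_force: [-0.7, 0.9, -0.1]
opening: 0.146
```

```bash
python3 - <<'E'
from h import *
st();im=get_image("side")
q=proj(im,(.53,-.12,.08)).astype(int);print(q);cv2.imwrite("pics/6.png",cv2.resize(im["color"][q[1]-60:q[1]+60,q[0]-80:q[0]+80,::-1],None,fx=4,fy=4,interpolation=2))
E
```

```text
t 9.45 tray mm [-39.5  -0.  106.7] tool x yaw off deg 0.1 F tray [ 0.78  0.82 -0.06] open 0.146 q [-0.06  0.64  0.37  1.87 -0.35  0.69  0.35]
[319 219]
```

View pics/6.png

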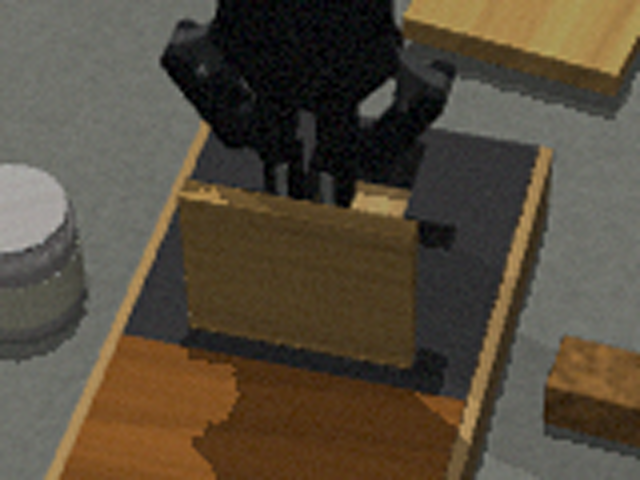

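The block stands nearly upright in the cutout, top edge from (180,190) to (415,220). I'll push it past vertical.

Call:
step_arm([
  {"xyz":[0.5,0,0],"spin":0,"hand":-0.7},
  {"xyz":[0.5,0,0.1],"spin":0,"hand":-0.7},
  {"xyz":[0.5,0,0.1],"spin":0,"hand":-0.7},
  {"xyz":[0.5,0,0.1],"spin":0,"hand":-0.7},
  {"xyz":[0.5,0,0.1],"spin":0,"hand":-0.7},
  {"xyz":[0.5,0,0.1],"spin":0,"hand":-0.7},
  {"xyz":[0.5,0,0.1],"spin":0,"hand":-0.7},
  {"xyz":[0.5,0,0.1],"spin":0,"hand":-0.7},
  {"xyz":[0.5,0,0.1],"spin":0,"hand":-0.7},
  {"xyz":[0,0,0],"spin":0,"hand":-0.7},
])

```text
time_s: 10.5
position: [0.5408, -0.0725, 0.0985]
eef_rot: [[0.158, 0.987, -0.0], [0.987, -0.158, 0.001], [0.001, -0.0, -1.0]]
wrist_force: [0.3, -0.4, -0.8]
opening: 0.148
```

Call:
step_arm([
  {"xyz":[0.5,0,0],"spin":0,"hand":-0.7},
  {"xyz":[0.5,0,0],"spin":0,"hand":-0.7},
  {"xyz":[0.5,0,0],"spin":0,"hand":-0.7},
  {"xyz":[0,0,0],"spin":0,"hand":-0.7},
  {"xyz":[0,0,0],"spin":0,"hand":-0.7},
])

```text
time_s: 11.0
position: [0.5431, -0.0588, 0.0987]
eef_rot: [[0.159, 0.987, -0.0], [0.987, -0.159, -0.0], [-0.0, -0.0, -1.0]]
wrist_force: [0.4, 0.9, 0.3]
opening: 0.148
```

```bash
python3 - <<'E'
from h import *
st();im=get_image("side")
q=proj(im,(.54,-.08,.06)).astype(int);print(q);cv2.imwrite("pics/7.png",cv2.resize(im["color"][q[1]-70:q[1]+70,q[0]-90:q[0]+90,::-1],None,fx=4,fy=4,interpolation=2))
E
```

```text
t 11.0 tray mm [19.5  0.  98.7] tool x yaw off deg 0.05 F tray [ 0.95 -0.3   0.31] open 0.148 q [-0.17  0.65  0.37  1.88 -0.36  0.68  0.26]
[312 241]
```

View pics/7.png

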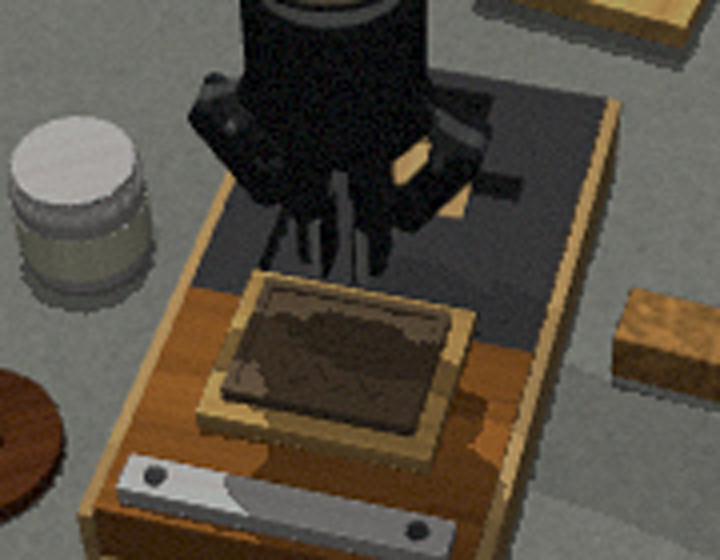

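The block has turned over and lies carved face up on the bed, with top corners near (258,270), (474,312), (205,408) and (432,455). Next I'll measure its pose.

```bash
python3 - <<'E'
from h import *
im=get_image("side");q=np.array([312,241])
P=[totray(atz(im,np.array(p)/4+q-[90,70],.057)) for p in((258,270),(474,312),(432,455),(203,410))]
print(np.round(P,1),np.mean(P,axis=0));print([np.degrees(np.arctan2(*(P[i]-P[j])[:2])) for i,j in((1,0),(2,3))])
E
```

```text
[[ -1.1 -51.5  57. ]
 [ -0.4  54.5  57. ]
 [ 85.3  55.8  57. ]
 [ 86.  -50.7  57. ]] [42.44842139  2.01766258 57.        ]
[np.float64(0.39683005898946305), np.float64(-0.3664584397162428)]
```

Block centre is at tray (42, 2) and square within 0.4°. I'll go back behind it, open the fingers a little, come down and push.

Call:
step_arm([
  {"xyz":[-2,-0.1,0],"spin":0,"hand":-0.3},
  {"xyz":[-2,-0.1,0],"spin":0,"hand":-0.3},
  {"xyz":[-1.5,0,0],"spin":0,"hand":-0.3},
  {"xyz":[0,0,0],"spin":0,"hand":-0.3},
  {"xyz":[0,0,2],"spin":0,"hand":-0.3},
  {"xyz":[0,0,2],"spin":0,"hand":-0.3},
  {"xyz":[0,0,1],"spin":0,"hand":-0.3},
  {"xyz":[0,0,0],"spin":0,"hand":-0.3},
  {"xyz":[0,0,0],"spin":0,"hand":-0.3},
])

```text
time_s: 12.0
position: [0.5328, -0.1126, 0.049]
eef_rot: [[0.159, 0.987, 0.0], [0.987, -0.159, 0.0], [0.0, 0.0, -1.0]]
wrist_force: [-0.1, 0.3, 0.3]
opening: 0.351
```

Call:
step_arm([
  {"xyz":[0.5,0,0],"spin":0,"hand":-0.3},
  {"xyz":[0.5,0,0],"spin":0,"hand":-0.3},
  {"xyz":[0.5,0,0],"spin":0,"hand":-0.3},
  {"xyz":[0.3,0,0],"spin":0,"hand":-0.3},
  {"xyz":[0.3,0,0],"spin":0,"hand":-0.3},
  {"xyz":[0.4,0,0],"spin":0,"hand":-0.3},
  {"xyz":[0.4,0,0],"spin":0,"hand":-0.3},
  {"xyz":[0.4,0,0],"spin":0,"hand":-0.3},
  {"xyz":[0.4,0,0],"spin":0,"hand":-0.3},
  {"xyz":[0,0,0],"spin":0,"hand":-0.3},
])

```text
time_s: 13.0
position: [0.5384, -0.0752, 0.0486]
eef_rot: [[0.159, 0.987, -0.0], [0.987, -0.159, 0.001], [0.001, -0.0, -1.0]]
wrist_force: [0.2, 0.3, -0.1]
opening: 0.35
```

```bash
python3 -c "
from h import *
st()"
```

```text
t 13.0 tray mm [ 2.5  2.1 48.6] tool x yaw off deg 0.09 F tray [ 0.34 -0.12 -0.11] open 0.35 q [-0.11  0.73  0.32  1.92 -0.41  0.56  0.33]
```

Call:
step_arm([
  {"xyz":[0.3,0,0],"spin":0,"hand":-0.3},
  {"xyz":[0.3,0,0],"spin":0,"hand":-0.3},
  {"xyz":[0.2,0,0],"spin":0,"hand":-0.3},
  {"xyz":[0.2,0,0],"spin":0,"hand":-0.3},
  {"xyz":[0,0,0],"spin":0,"hand":-0.3},
])

```text
time_s: 13.5
position: [0.5398, -0.0658, 0.0486]
eef_rot: [[0.159, 0.987, -0.0], [0.987, -0.159, 0.001], [0.001, -0.0, -1.0]]
wrist_force: [-0.0, 1.1, -0.1]
opening: 0.348
```

Call:
step_arm([
  {"xyz":[0.1,0,0],"spin":0,"hand":-0.3},
  {"xyz":[0.1,0,0],"spin":0,"hand":-0.3},
  {"xyz":[0,0,0],"spin":0,"hand":-0.3},
])

```text
time_s: 13.8
position: [0.5398, -0.0653, 0.0487]
eef_rot: [[0.16, 0.987, -0.001], [0.987, -0.16, -0.001], [-0.001, -0.0, -1.0]]
wrist_force: [-1.5, -2.2, -0.2]
opening: 0.351
```

```bash
python3 -c "
from h import *
st()
im=get_image('side')
q=proj(im,(.55,-.03,.05)).astype(int);print(q);cv2.imwrite('pics/8.png',cv2.resize(im['color'][q[1]-60:q[1]+60,q[0]-80:q[0]+80,::-1],None,fx=5,fy=5,interpolation=2))"
```

```text
t 13.8 tray mm [12.5  2.2 48.7] tool x yaw off deg -0.02 F tray [-2.42  1.17 -0.19] open 0.351 q [-0.13  0.73  0.33  1.92 -0.41  0.56  0.31]
[304 265]
```

View pics/8.png

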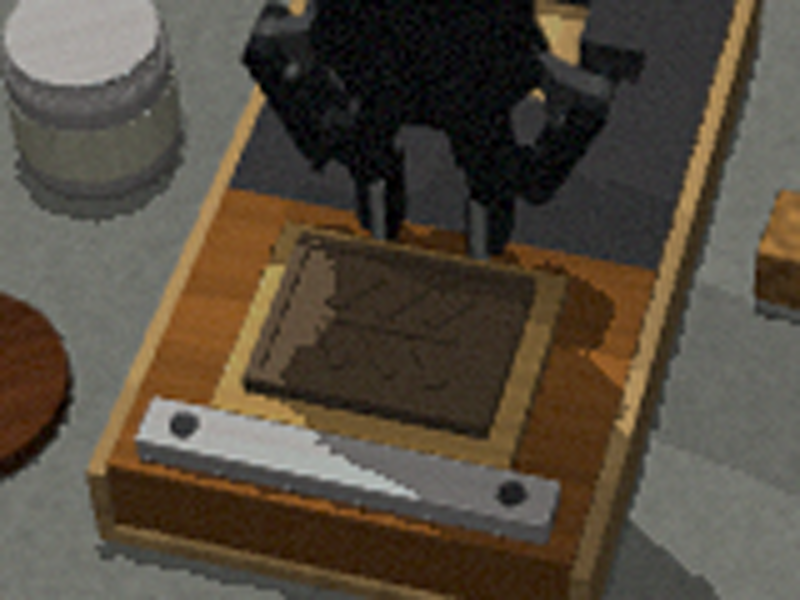

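The block's front edge now meets the bar along its length, from (218,402) to (515,465). One firmer press to square it, then I'll back off and rise.

Call:
step_arm([
  {"xyz":[0.2,0,0],"spin":0,"hand":-0.3},
  {"xyz":[0.1,0,0],"spin":0,"hand":-0.3},
  {"xyz":[0,0,0],"spin":0,"hand":-0.3},
])

```text
time_s: 14.15
position: [0.5398, -0.0652, 0.0487]
eef_rot: [[0.162, 0.987, -0.001], [0.987, -0.162, -0.005], [-0.005, 0.0, -1.0]]
wrist_force: [-1.9, -6.7, -0.5]
opening: 0.351
```

Call:
step_arm([
  {"xyz":[-0.5,0,0],"spin":0,"hand":-0.3},
  {"xyz":[-1,0,0],"spin":0,"hand":-0.3},
  {"xyz":[-2,0,0],"spin":0,"hand":-0.3},
  {"xyz":[0,0,-3],"spin":0,"hand":-0.3},
  {"xyz":[-2,0,-4],"spin":0,"hand":-0.3},
  {"xyz":[-3,0,-4],"spin":0,"hand":-0.3},
  {"xyz":[-3,0,-3],"spin":0,"hand":-0.3},
  {"xyz":[-3,0,0],"spin":0,"hand":-0.3},
  {"xyz":[0,0,0],"spin":0,"hand":-0.3},
  {"xyz":[0,0,0],"spin":0,"hand":-0.3},
])

```text
time_s: 15.15
position: [0.5173, -0.2047, 0.1887]
eef_rot: [[0.161, 0.987, 0.0], [0.987, -0.161, 0.001], [0.001, 0.0, -1.0]]
wrist_force: [0.4, 0.5, 0.1]
opening: 0.352
```

```bash
python3 - <<'E'
from fit import *
st();a=get_image("side");b=get_image("top")
for im in (a,b):
    for z in trace(im,"block_center"): print(np.round(z["extent"]),round(z["confidence"],2))
o=[]
for im in(a,b):
    k=im["color"][:,:,::-1].copy()
    q=proj(im,toworld((75,0,50))).astype(int)
    k=cv2.resize(k[q[1]-50:q[1]+50,q[0]-50:q[0]+50],None,fx=4,fy=4,interpolation=2)
    o.append(k);print(q)
cv2.imwrite("pics/9.png",np.hstack(o))
E
```

```text
t 15.15 tray mm [-128.8    2.2  188.7] tool x yaw off deg -0.06 F tray [ 0.57 -0.27  0.06] open 0.352 q [ 0.06  0.54  0.43  1.76 -0.28  0.89  0.45]
[438. 215.  51.  46.] 0.96
[302. 273.  73.  52.] 0.9
[377. 153.  70.  57.] 0.55
[444. 289.  80.  74.] 0.93
[276. 228.  50.  58.] 0.89
[373. 341.  28.  47.] 0.85
[301 276]
[271 229]
```

View pics/9.png

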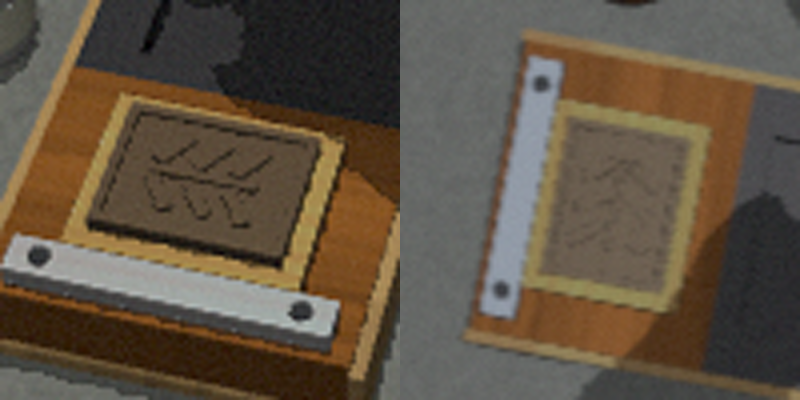

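```bash
python3 - <<'E'
from fit import *
a=get_image("side");b=get_image("top");w=toworld((70,0,50))
ms=[]
for im in(a,b):
    p=proj(im,w);t=min(trace(im,"block_center"),key=lambda z:np.hypot(*(np.array(z["extent"][:2])-p)));ms.append(t["region"].astype(float))
for s in([0],[1],[0,1]):
    v,e=fit([(a,b)[i] for i in s],[ms[i] for i in s],(w[0],w[1],TR[2]),(-.045,.045),(-.055,.055),.047,.057)
    print(s,np.round(totray((v[0],v[1],.051)),1),"yaw",round(v[2]-TR[2],4),e)
for n in("ink_tin","baren","sanding_block"):
    A=landmark_of(a,n);B=landmark_of(b,n)
    if A and B: print(n,tri(a,A[0]["xy"],b,B[0]["xy"]))
E
```

```text
[0] [66.5 -0.  51. ] yaw 0.0341 0.11881432688349114
[1] [68.2  0.3 51. ] yaw 0.0069 0.04551488293976001
[0, 1] [68.  -0.3 51. ] yaw 0.0061 0.17021687188331375
ink_tin (array([ 0.69393025, -0.14900368, -0.00892623]), np.float64(0.013980208423353702))
baren (array([ 0.72552496, -0.00802515, -0.0020418 ]), np.float64(0.002824056907958882))
sanding_block (array([ 0.37951646, -0.09402359,  0.00779323]), np.float64(0.0018677668744549803))
```

```bash
python3 -c "
from h import *
print(sign_off());st()"
```

```text
the job is handed in; nothing more can be done
None
the job is handed in; nothing more can be done
```

The linocut block now lies carved face up on the bed, flush against the stop bar. I handed the job in at about 15 s of the 48 s; no verdict was reported.

**What I did:** I lowered the fingers into the notch, pressed on the block's near edge and raised it by friction. It tilted on its far edge in the cutout; I measured about 48° on the way. I pushed it past vertical and it dropped flat, carved face up. Then I slid it to the bar, pressed with about 7 N without it moving further, and backed the arm well clear.

**Last checks:**
- **Pictures:** both views show the block flat, with its edge along the bar.
- **Fit:** using both views, the block's centre is at tray x 68 mm (nominal 70, allowed 66 to 74), y about 0, and 0.006 rad off square.
- **Disagreement:** the side view fitted alone gave x 66.5 mm and 0.034 rad. It is the poorer fit, probably because the lino and the bar disturb that outline, and both values are still within limits.
- **Bystanders:** nothing touched them. The baren and cork block re-measured within about 5 mm of their starting places. The tin's re-measurement was about 8 mm off sideways and 18 mm off in height, with the two views' sight lines 14 mm apart. I put that down to poor detection, since the arm never came near it.

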